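# Hang the washed circuit board on the drying stand

### The arm

A 6-joint arm with a two-finger parallel gripper is mounted at the origin on the work surface. World frame = base frame: x ahead of the robot, y to its left, z up, the work surface at z = 0. Lengths are in mm, angles in rad, forces in N, time in s.
With the tool pointing down it reaches from about 275 to 1000 mm from the base axis. Payload 8.4 kg.
Tool frame: the origin (TCP) lies at the very end of the fingers, on their centre line; the grasp point (between the pads) lies 19 mm behind it; y points along the fingers, x is the direction in which the jaws open and shut, and the axes are right-handed (so a half turn about y gives the same grasp; the last joint's range is limited). The gripper opens to 85 mm and grips with 20 to 120 N. Pads are 22 mm wide; open, the fingers measure 114 mm over their backs; the gripper's body (76 mm by 85 mm) begins 54 mm behind the grasp point. The pads swing forward as they close: fully open they stand 13 mm farther back than shut.
Start: joints at [1.255, 0.353, 1.633, -0, 1.155, -0.002], TCP at [192.921, 594.483, 231.281] pointing down, gripper open.
Joint ranges: [-2.63, 2.63], [-0.92, 2.1], [0.06, 2.66], [-1.3, 4.44], [0, 2.69], [-3.02, 3.02]. Speed limits (rad/s): [2.22, 2.22, 2.79, 3.14, 3.14, 3.14].

### API

Orientations are given as [roll, pitch, yaw] about the fixed x, y, z axes, in that order (R = Rz(yaw) Ry(pitch) Rx(roll)).
In Python, from rig import r gives the robot as it stands.
- The arm moves only by the tool servo_tool, never from a script. Its argument "motion" is a list of rows, each a list of 7 numbers: the opening, from -1 (shut) to 1 (fully open), then the shift along the tool's x, y, z in m, then the turn, a rotation vector about the tool's x, y, z in units of 10 degrees (1.0 is 10 degrees). A call has 1 to 12 rows; each row is the pose to reach, as a shift and turn from the pose commanded when the call began, along the tool's axes at that moment; what a row does not reach only later rows make up. A row lasts 1/8 s, in which the tool goes at most 62.5 mm and 10.7 degrees, less where a joint would pass 70% of its speed; a pose out of reach is approached as far as the arm can. A call with a gripper value outside its range is refused whole. The fingers move at their own pace and stop on an object; "grip_force" is the grip in N (left out, the last holds). Time passes only in rows, so rows that repeat a pose let the fingers close. It gives the time, the measured TCP pose, the force and the opening at its end, in the units of the state.
- r.sense(): the state, without advancing time (a new reading comes with each control period).
- r.grab_frame(name): name is "side" or "top" or "wrist"; returns the picture (400x640x3 uint8, red, green, blue); there is no depth.
- r.calibration(name): a dict with "fx", "fy", "cx", "cy" (pixels), "R" (3x3) and "t" (3): a world point X has camera coordinates R X + t; the wrist camera has in their place "mount" (4x4, takes a point from camera to tool coordinates, whose origin is the TCP and whose axes are the tool frame's). Camera axes: x right, y down, z forward; pixel columns grow to the right and rows downward; lengths in mm; the calibration is good to about 2 mm. A picture is of the moment at which its call begins: read the wrist's pose just before it. calibration takes no time and is no camera call.
- r.sign_off(): hands the job in, once; it reports no verdict.
The state is a dict: "clock": time; "qpos": joint angles; "qvel": joint speeds; "joint_efforts": joint torques, N m; "eef_pos": TCP position; "tcp_rot": TCP orientation; "contact_force": force on the tool from outside, world axes, zero at the start; "wrist_torque": the same for the moment, N m; "opening": opening from 0.0 (shut) to 1.0 (fully open).
Only numpy, scipy, OpenCV 4.12 (cv2) and the standard library are available. Lean on these libraries where they do the work, as an engineer would, in place of code of your own. Each camera call takes 0.05 s, during which the arm holds its last target. There are 200 camera calls.

### The job

The washed green circuit board stands in the slotted rack, clipped into its steel hanger. Without your fingers touching the board itself (the hanger's black grip is there for that), draw it up out of its slots without forcing it, and hang it gently by both hooks over the crossbar of the drying stand, about mid-way between the two uprights, so that it hangs free and upright. Leave the two other boards in the rack, and the meter and the bottle, where they are.

Things in the scene. Friction and masses are not known exactly. Their poses are not given: they have to be found in the camera images.
- hanger: Steel hanger with a green circuit board clipped in it: one rigid piece, 0.2 to 0.27 kg. Origin: middle of the board's lower edge. Axes: z up the board, y along its width, x square to it. Two hooks on top, at y = +-45, take a bar that runs along y; between them stands the black grip. In the rack it leans 18 deg towards rack -x, against its slots: the grip gives 7 mm to +x, none to -x.
- board: The green circuit board, fixed in the hanger; same origin and axes (all lengths in these notes in mm). 120 wide (y), 80 high (z), 2.4 thick, centred on x = 0, right under the hooks; its parts (up to 7 mm high) are on the +x face only. Not to be touched by the fingers.
- grip (a point): Centre of the hanger's black plastic grip, a block 10 thick (hanger x), 40 wide (y), 38 high (z), at hanger x 9.5, y 0, z 151. Fingers close on it along hanger x. Its foot is a steel strip at x = 8 to 11. With the board hung, the top of the bar is 8 mm below the block's underside, on its -x side.
- hook_left (a point): Where the bar's axis lies in the seated hook at hanger y = +45: x 0, z 118. The hook is a folded strip 8 wide, 3 thick: up at x = 8 to 11 from the channel, over as a roof of two 45 deg flats (inside tip z 126, top z 131), down as a short lip at x = -11 to -8. Inside it is 16 mm wide; the bar is 12 mm.
- hook_right (a point): The same point in the like hook at hanger y = -45.
- lip_end (a point): Lower end of the hooks' lips, midway between the two hooks: hanger x -9.5, y 0, z 114. The bar must pass under the lips from the -x side.
- channel_edge (a point): Edge of the steel channel that covers the board's upper edge (x -4.2 to 11, y +-56, z 80 to 83), on the lips' side: hanger x -4.2, y 0, z 83. Lip and channel leave 31 mm between them in z. So an upright hanger cannot be dropped straight on a bar: the bar enters level under the lips, or from straight below while the hanger leans 25 to 40 deg, top towards its own -x.
- rack: Black plastic board rack, fixed to the bench: foot 200 (x) by 140 (y), floor at z = 12. Origin: centre of the underside. Four slots, 5.2 mm wide, hold boards by their upright edges (y +-51 to +-63); they meet the floor at x = -60, -20, 20, 60, lean 15 deg with the top towards -x and end at about z = 66. Three slots hold a board each, in any order.
- stand: Drying stand, fixed to the bench. Origin: centre of the underside; y along the crossbar, x square to it. Foot 130 (x) by 290 (y) with a drip tray, rim at z = 20. Two 12 mm uprights at y +-132, 240 high. Between them, exactly over x = 0, a level steel crossbar, 12 mm diameter, with 26 mm clamp blocks at the uprights. It is set at any height and rigid there: see crossbar_low.
- crossbar_low (a point): A fixed mark on the stand (x 0, y 0, z 150), not on the bar: the lowest place of the crossbar's axis. The axis lies 0 to 50 mm above this mark; how much is NOT given by any reading: feel for it, or look.
- blue_board: Blue circuit board, bare (no hanger), 120 by 80 by 2.4 mm, standing in another slot of the rack. Origin: middle of the lower edge, axes as for the hanger.
- maroon_board: Maroon circuit board, bare, the same size, standing in another slot. Origin and axes likewise.
- meter: Red and black multimeter lying on the bench, 78 (x) by 160 (y) by 47 high. Origin: centre of the underside.
- bottle: Small white bottle with a red cap, 44 mm diameter, 115 high. Origin: centre of the underside.

How it is judged (in metres and radians):
On the way:
1. the green board is drawn up clear of the rack's slots (height (world z) of hanger above 0.09 m), for 0.1 s.
At the end, for the whole second after the job is handed in: Released and at rest, the hanger hangs on the crossbar: both hook seats within 6 mm of the bar's upright plane and 140 to 215 mm above the bench, the hanger upright within 0.2 rad, its width along the bar within 0.1 rad (either way round), its middle within 40 mm of midway (contact force between hanger and stand above 0.8 N and x of hook_left in the frame of stand between -0.006 and 0.006 m and x of hook_right in the frame of stand between -0.006 and 0.006 m and z of hook_left in the frame of stand between 0.14 and 0.215 m and z of hook_right in the frame of stand between 0.14 and 0.215 m and y of hanger in the frame of stand between -0.04 and 0.04 m and angle between hanger's own z axis and vertical below 0.2 rad and angle between the y axis of hanger and the y axis of stand, either way round below 0.1 rad and linear speed of hanger below 0.03 m/s and angular speed of hanger below 0.3 rad/s); the robot touches nothing.
It fails at once if the fingers touch the circuit board itself (contact force between the fingers and board above 1 N).
It fails at once if the hanger or its board is forced against the rack (over 40 N) (contact force between hanger and rack above 40 N).
It fails at once if the hanger or its board is pressed or dropped hard on the drying stand (over 30 N) (contact force between hanger and stand above 30 N).
It fails at once if one of the two other boards is shifted by more than 15 mm (distance of any of blue_board, maroon_board from where it was at the start of the episode above 0.015 m).
It fails at once if the meter or the bottle is shifted by more than 20 mm (distance of any of meter, bottle from where it was at the start of the episode above 0.02 m).
It also fails if it takes over 67 s, if anything falls off the work surface, if the arm or the gripper's body presses on something with over 40 N, if the wrist force passes 120 N, or if a joint passes its speed limit or range.

## Working session

There is one attempt and no reset: what is moved stays moved. The work goes in short steps, Python scripts to look and compute and a tool call to move; the robot and the scene stay as the last step left them, time stands still between calls to the robot, and variables do not carry over. Pictures are saved under pics/ and viewed, on a budget of 10 in all, crops included, one or two more only if the job needs it, and the job is handed in when it is done.

Besides the shell and the picture viewer there is one more tool, called after "Emit:" in YAML: its name, and indented under it one key for each argument. servo_tool: Moves the arm, as the interface text tells. Its arguments: {"type":"object","properties":{"motion":{"type":"array","items":{"type":"array","items":{"type":"number"}}},"grip_force":{"type":"number"}},"required":["motion"]}

```bash
mkdir -p pics; ls; python3 - <<'E'
from rig import r
import cv2,json
s=r.sense();print(s)
for n in("side","top","wrist"):
    im=r.grab_frame(n);cv2.imwrite(f"pics/{n}0.png",im[:,:,::-1]);print(n,r.calibration(n))
E
```

```text
pics
{'clock': 0.0, 'qpos': array([ 1.25457688e+00,  3.53640003e-01,  1.63410846e+00,  3.95765794e-05,
        1.15519615e+00, -2.41960044e-03]), 'qvel': array([ 0.00032303,  0.0013962 , -0.00171337, -0.00046487,  0.00113298,
       -0.00019849]), 'joint_efforts': array([ 5.41499627e-03, -6.05250049e+01, -3.42085397e+01,  3.80984429e-04,
        9.12890100e-03,  1.47070273e-05]), 'eef_pos': array([192.77907226, 594.04349805, 230.57775218]), 'tcp_rot': array([-1.57075687e+00,  1.35186790e-03,  1.25698051e+00]), 'contact_force': array([ 0.80947709, -0.95987675,  0.48781168]), 'wrist_torque': array([-0.01468608,  0.03643363,  0.02587398]), 'opening': 1.0016012772528662}
side {'fx': 430.3317028938345, 'fy': 430.3317028938345, 'cx': 315.7237619058953, 'cy': 198.32850912814422, 'R': array([[ 0.99529388, -0.09549342,  0.01646531],
       [-0.04219171, -0.58001751, -0.81351063],
       [ 0.08723508,  0.80898745, -0.5813169 ]]), 't': array([-552.20387056,  135.76425851,  976.23314864])}
top {'fx': 508.3528339817912, 'fy': 508.3528339817912, 'cx': 316.2220477211542, 'cy': 195.938086026417, 'R': array([[ 0.01569162, -0.99980804, -0.0117325 ],
       [-0.99304947, -0.0142145 , -0.11683616],
       [ 0.11664696,  0.0134843 , -0.9930819 ]]), 't': array([   6.07696919,  539.19698089, 1212.14976006])}
wrist {'fx': 310.36782461866903, 'fy': 310.36782461866903, 'cx': 322.56918715305414, 'cy': 201.10416162473166, 'mount': array([[ 9.99999418e-01,  9.49266109e-04, -5.12519606e-04,
         3.46182218e-01],
       [ 7.46536409e-04, -2.65970614e-01,  9.63980848e-01,
        -1.43267888e+02],
       [ 7.78759195e-04, -9.63980670e-01, -2.65971168e-01,
         6.75031989e+01],
       [ 0.00000000e+00,  0.00000000e+00,  0.00000000e+00,
         1.00000000e+00]])}
```

View pics/side0.png

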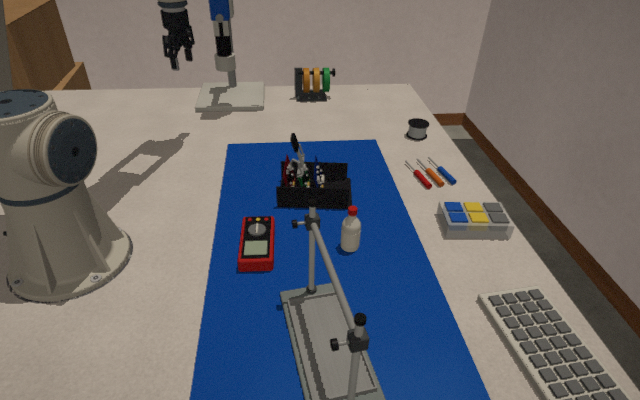

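View pics/top0.png

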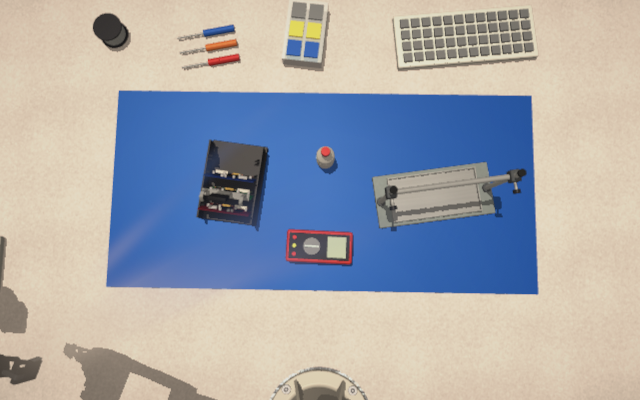

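Side: rack around (315,185), hanger grip about (296,142), stand from (313,212) to (357,340). Top: rack at (232,182), stand crossbar from (392,190) to (520,175). Enlarged crops next.

```bash
python3 - <<'E'
import cv2,numpy as np
t=cv2.imread('pics/top0.png');s=cv2.imread('pics/side0.png')
def c(im,x,y,w,h,k):
    o=cv2.resize(im[y:y+h,x:x+w],None,fx=k,fy=k,interpolation=cv2.INTER_CUBIC)
    for i in range(0,w,10):
        cv2.line(o,(i*k,0),(i*k,4 if i%50 else 10),(0,255,255),1)
        if i%20==0: cv2.putText(o,str(x+i),(i*k,18),0,.35,(0,255,255),1)
    for i in range(0,h,10):
        cv2.line(o,(0,i*k),(6,i*k),(0,255,255),1)
        if i%20==0: cv2.putText(o,str(y+i),(8,i*k+4),0,.35,(0,255,255),1)
    return o
a=c(t,190,130,90,100,4);b=c(s,270,125,90,100,4)
d=c(t,365,150,180,90,4)
cv2.imwrite('pics/c1.png',np.vstack([np.hstack([cv2.resize(a,None,fx=1,fy=1),b])]))
cv2.imwrite('pics/c1.png',cv2.resize(np.vstack([np.hstack([a,b]),d[:]]),None,fx=1,fy=1)[:760])
E
python3 -c "
import cv2
i=cv2.imread('pics/c1.png');print(i.shape);cv2.imwrite('pics/c1a.png',cv2.resize(i[:400],None,fx=1.1,fy=1.1));cv2.imwrite('pics/c1b.png',i[400:])"
```

```text
(760, 720, 3)
```

View pics/c1a.png

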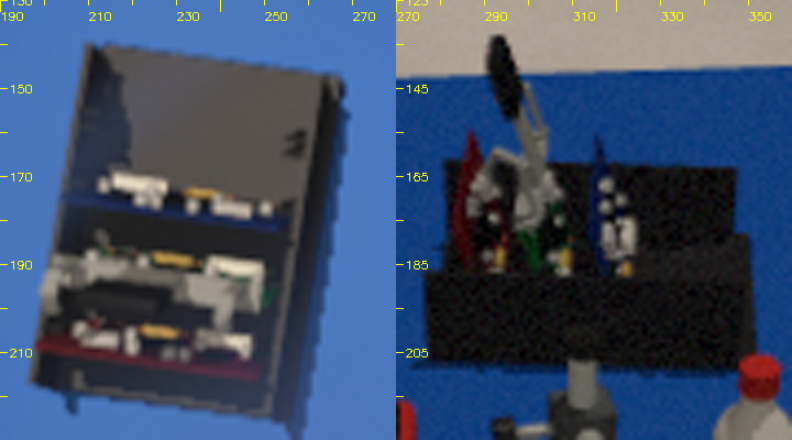

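View pics/c1b.png

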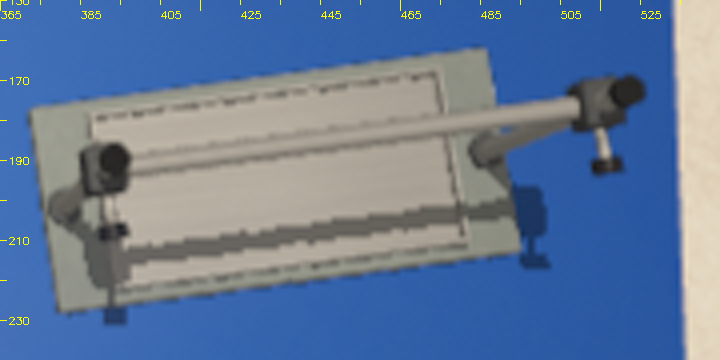

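Crop a: the hanger is in the middle occupied slot, leaning to world −x, with the grip at top-px ≈(214,198). Maroon is on its −x side and blue on +x. Crop b: upright caps at ≈(393,190) and (522,172.5), foot corners at (372.5,177), (487,162), (495,213) and (380,228). Now fitting rough poses.

```bash
cat > h.py <<'E'
import numpy as np
from scipy.optimize import least_squares
from scipy.spatial.transform import Rotation as Ro
try:
    from rig import r
except Exception: r=None
def proj(c,X):
    p=np.atleast_2d(X)@np.array(c['R']).T+c['t'];return np.c_[c['fx']*p[:,0]/p[:,2]+c['cx'],c['fy']*p[:,1]/p[:,2]+c['cy']]
def toolR(s):return Ro.from_euler('xyz',s['tcp_rot']).as_matrix()
def wristcal(s):
    c=dict(r.calibration('wrist'));M=np.eye(4);M[:3,:3]=toolR(s);M[:3,3]=s['eef_pos']
    W=np.linalg.inv(M@c['mount']);c['R']=W[:3,:3];c['t']=W[:3,3];return c
def pose(p,X):
    X=np.array(X,float);return X@Ro.from_euler('z',p[2]).as_matrix().T+[p[0],p[1],0]
E
python3 - <<'E'
from h import *
T=r.calibration('top');S=r.calibration('side')
# stand: x,y,yaw,h ; y axis left in top image
top=[((0,132,240),(393.2,190)),((0,-132,240),(522,172.5)),((65,145,12),(372.5,177)),((65,-145,12),(486.8,162)),((-65,145,12),(380,228.3)),((-65,-145,12),(495,213)),((0,132,12),(381,201)),((0,-132,12),(486.8,187.5))]
side=[((0,132,240),(312,209)),((0,-132,240),(360,317))]
def f(p):
    e=[proj(T,pose(p,[m]))[0]-np.array(q) for m,q in top]+[proj(S,pose(p,[m]))[0]-np.array(q) for m,q in side]
    e+=[proj(S,pose(p,[(0,132,150+p[3])]))[0]-[313,222],proj(S,pose(p,[(0,-132,150+p[3])]))[0]-[357,341]]
    return np.array(e).ravel()
o=least_squares(f,[500,-250,0.1,25],x_scale=[100,100,.1,10]);print('stand',o.x.round(3));print(f(o.x).reshape(-1,2).round(1).tolist())
# rack by top and side corners: outer corners, height unknown
tc=[((100,70),(210,139.8)),((100,-70),(268,149.3)),((-100,70),(196.8,216.8)),((-100,-70),(257,228.9))]
for z in(12,66):
    g=lambda p:np.array([proj(T,pose(p,[m+(z,)]))[0]-np.array(q) for m,q in tc]).ravel()
    o=least_squares(g,[500,250,-.1],x_scale=[100,100,.1]);print(z,o.x.round(3),g(o.x).reshape(-1,2).round(1).tolist())
    # side check
    p=o.x;print(proj(S,pose(p,[(100,-70,0),(-100,-70,0),(100,-70,66),(-100,-70,66)])).round(0).tolist())
    # candidate green slots: predicted top pixel of board bits and grip
    L=np.radians(18);
    for xs in(-60,-20,20):
        H=Ro.from_euler('y',-L).as_matrix();X=(np.array([(0,60,80),(0,-60,80),(9.5,20,170),(9.5,-20,170)])@H.T)+[xs,0,12]
        print(xs,proj(T,pose(p,X)).round(1).tolist(),proj(S,pose(p,X[2:])).round(0).tolist())
E
```

```text
stand [ 5.49309e+02 -2.78319e+02  1.47000e-01  4.10590e+01]
[[1.4, -0.5], [1.1, -0.0], [0.1, -0.6], [0.9, -0.8], [0.2, -0.2], [1.7, -0.4], [0.6, 0.4], [0.2, -0.1], [-0.0, -8.5], [-0.3, 0.4], [-1.3, 0.1], [-0.0, -0.1]]
12 [ 5.70016e+02  2.22848e+02 -1.34000e-01] [[2.4, 0.7], [-1.0, -0.8], [1.6, 1.9], [-3.0, -1.8]]
[[350.0, 208.0], [275.0, 206.0], [351.0, 188.0], [274.0, 185.0]]
-60 [[195.9, 210.5], [246.5, 218.2], [202.4, 218.2], [220.7, 221.0]] [[275.0, 131.0], [273.0, 138.0]]
-20 [[198.9, 193.7], [249.4, 201.3], [205.7, 200.0], [223.9, 202.7]] [[290.0, 131.0], [289.0, 138.0]]
20 [[201.9, 177.0], [252.2, 184.5], [208.9, 181.9], [227.0, 184.6]] [[306.0, 132.0], [305.0, 139.0]]
66 [ 5.62621e+02  2.13152e+02 -1.34000e-01] [[1.4, -1.3], [0.5, -2.4], [0.1, 3.5], [-2.0, 0.1]]
[[348.0, 211.0], [272.0, 208.0], [349.0, 190.0], [271.0, 187.0]]
-60 [[199.9, 213.8], [250.6, 221.4], [206.8, 221.7], [225.1, 224.5]] [[272.0, 132.0], [270.0, 140.0]]
-20 [[202.9, 196.9], [253.4, 204.5], [210.0, 203.5], [228.2, 206.2]] [[288.0, 133.0], [286.0, 140.0]]
20 [[205.9, 180.2], [256.2, 187.7], [213.2, 185.3], [231.3, 188.0]] [[303.0, 133.0], [302.0, 141.0]]
```

```bash
cat >> h.py <<'E'
def plan(P,R,s=None,P0=None,R0=None):
    s=s or r.sense();A=toolR(s) if R0 is None else R0;P0=s['eef_pos'] if P0 is None else P0
    d=A.T@(np.array(P)-P0)/1000;w=Ro.from_matrix(A.T@R).as_rotvec(degrees=True)/10
    print('shift',d.round(4),'turn',w.round(3),'norm',np.linalg.norm(w).round(2));return d,w
def ori(yaw,lean):return Ro.from_euler('z',yaw).as_matrix()@Ro.from_euler('y',-lean).as_matrix()@Ro.from_euler('x',-np.pi/2).as_matrix()
E
python3 - <<'E'
from h import *
plan([479,230,260],ori(-.134,np.radians(18)))
E
```

```text
shift [-0.258  -0.029  -0.3846] turn [-1.247  7.901 -1.504] norm 8.14
```

Emit:
servo_tool:
  motion:
    - [1,-0.026,-0.003,-0.038,-0.125,0.79,-0.15]
    - [1,-0.052,-0.006,-0.077,-0.25,1.58,-0.3]
    - [1,-0.078,-0.009,-0.115,-0.375,2.37,-0.45]
    - [1,-0.104,-0.012,-0.154,-0.5,3.16,-0.6]
    - [1,-0.13,-0.015,-0.192,-0.62,3.95,-0.75]
    - [1,-0.155,-0.018,-0.231,-0.75,4.74,-0.9]
    - [1,-0.181,-0.021,-0.269,-0.87,5.53,-1.05]
    - [1,-0.207,-0.024,-0.308,-1.0,6.32,-1.2]
    - [1,-0.233,-0.027,-0.346,-1.12,7.11,-1.35]
    - [1,-0.258,-0.029,-0.385,-1.247,7.9,-1.504]
    - [1,-0.258,-0.029,-0.385,-1.247,7.9,-1.504]
    - [1,-0.258,-0.029,-0.385,-1.247,7.9,-1.504]

```text
clock: 1.65
eef_pos: [479.2, 230.4, 260.1]
tcp_rot: [-1.57, -0.314, -0.134]
contact_force: [0.2, 0.3, -0.1]
opening: 1.001
```

```bash
python3 - <<'E'
from h import *
import cv2,pickle
s=r.sense();print(s['clock'],s['eef_pos'],s['tcp_rot'],s['contact_force'],s['qpos'].round(2))
im=r.grab_frame('wrist');cv2.imwrite('pics/w1.png',im[:,:,::-1]);pickle.dump(wristcal(s),open('w1.pkl','wb'))
print(proj(wristcal(s),[[510,226,158]]))
E
```

```text
1.65 [479.15992915 230.35423507 260.08634682] [-1.56989446 -0.31360853 -0.13355591] [ 0.24491797  0.34098837 -0.13926364] [ 0.57  0.06  1.98 -0.26  0.88  0.85]
[[320.21227409 199.81195294]]
```

View pics/w1.png

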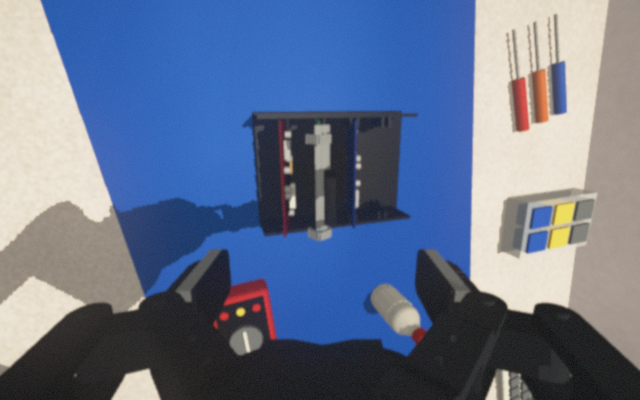

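Wrist: hanger runs along column ≈320, hooks near (320,133) and (320,234), black grip between. Maroon at column 283, blue at 353. Zooming to fit the pose.

```bash
python3 - <<'E'
import cv2
im=cv2.imread('pics/w1.png')[100:250,240:420];im=cv2.convertScaleAbs(im,alpha=1.6,beta=25)
o=cv2.resize(im,None,fx=4,fy=4,interpolation=cv2.INTER_CUBIC)
for i in range(0,180,10):cv2.putText(o,str(240+i),(i*4,10),0,.3,(0,255,255),1);cv2.line(o,(i*4,12),(i*4,18),(0,255,255),1)
for i in range(0,150,10):cv2.putText(o,str(100+i),(0,i*4+4),0,.3,(0,255,255),1);cv2.line(o,(22,i*4),(28,i*4),(0,255,255),1)
cv2.imwrite('pics/w1c.png',o)
E
```

```text
(no output)
```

View pics/w1c.png

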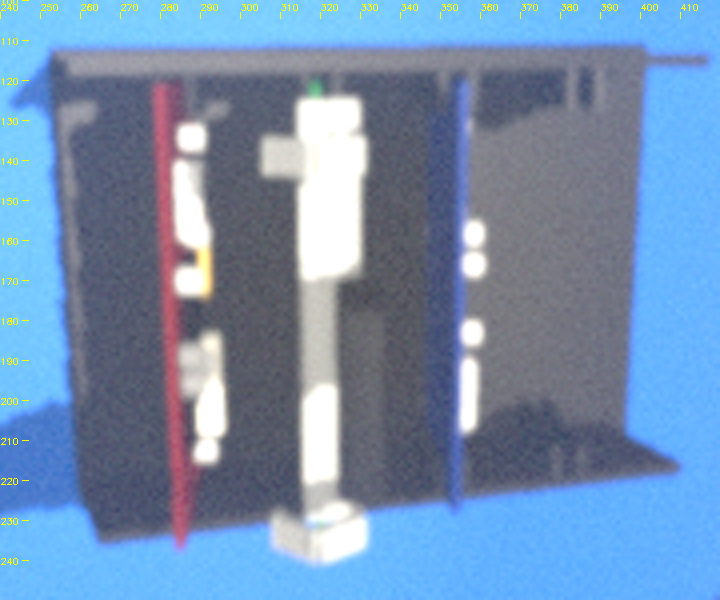

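```bash
python3 - <<'E'
from h import *
import pickle
c=pickle.load(open('w1.pkl','rb'))
def han(p,X):  # rack x,y,yaw -> hanger pts
    H=Ro.from_euler('y',-p[3]).as_matrix();return pose(p,np.array(X,float)@H.T+[0,0,12.5])
p0=np.array([567-20,218+2.7,-.134,np.radians(18)])
pts={'hookL lip':(-11,45,121),'hookL post':(11,45,121),'hookR lip':(-11,-45,121),'hookR post':(11,-45,121),'chanL -':(-4.2,56,83),'chanL +':(11,56,83),'chanR-':(-4.2,-56,83),'board corner':(0,60,80),
'g1':(4.5,20,170),'g2':(14.5,20,170),'g3':(4.5,-20,170),'g4':(14.5,-20,170),'g5':(4.5,20,132),'g6':(4.5,-20,132)}
for k,v in pts.items():print(k,proj(c,han(p0,[v]))[0].round(1))
obs={'hookL lip':(305,139.5),'hookL post':(331.5,139.5),'hookR lip':(307.5,233),'hookR post':(331.5,232),'chanL -':(314.5,124),'board corner':(318.5,120.5)}
f=lambda p:np.array([proj(c,han(p,[pts[k]]))[0]-q for k,q in obs.items()]).ravel()
for lean in (15,18,None):
    if lean is None:
        o=least_squares(f,p0,x_scale=[10,10,.1,.1]);q=o.x
    else:
        L=np.radians(lean);g=lambda p:f(np.r_[p,L]);o=least_squares(g,p0[:3],x_scale=[10,10,.1]);q=np.r_[o.x,L]
    print(lean,q.round(3),f(q).reshape(-1,2).round(1).tolist(),'grip',han(q,[(9.5,0,151)]).round(1))
E
```

```text
hookL lip [297.4 142.6]
hookL post [322.2 142.6]
hookR lip [299.3 237.3]
hookR post [322.1 237.4]
chanL - [307.  128.2]
chanL + [322.3 128.2]
chanR- [308.3 233.6]
board corner [311.3 124. ]
g1 [313.5 181.6]
g2 [326.7 181.6]
g3 [313.8 231.3]
g4 [326.5 231.3]
g5 [314.7 172.7]
g6 [315.  216.2]
15 [ 5.49654e+02  2.23970e+02 -1.33000e-01  2.62000e-01] [[1.8, -1.0], [0.1, -1.1], [0.6, 0.8], [-0.6, 1.4], [-1.1, 0.5], [-1.0, -0.2]] grip [[520.  227.9 160.8]]
18 [ 5.55805e+02  2.23296e+02 -1.21000e-01  3.14000e-01] [[0.9, -0.7], [-1.0, -1.0], [0.8, 0.3], [-0.5, 1.0], [-0.1, 0.7], [0.1, -0.1]] grip [[518.5 227.8 159. ]]
None [ 5.56377e+02  2.23238e+02 -1.19000e-01  3.19000e-01] [[0.8, -0.6], [-1.1, -0.9], [0.8, 0.2], [-0.5, 1.0], [-0.0, 0.7], [0.2, -0.1]] grip [[518.3 227.8 158.9]]
```

```bash
python3 - <<'E'
from h import *
R=ori(-.124,np.radians(18));hx,hz=R[:,0],-R[:,1]
G=np.array([518.4,227.8,159.])
plan(G+2.5*hx+40*hz,R);plan(G+2.5*hx-15*hz,R)
E
```

```text
shift [0.0087 0.0683 0.0022] turn [ 0.01  -0.049 -0.002] norm 0.05
shift [0.0088 0.1233 0.0023] turn [ 0.01  -0.049 -0.002] norm 0.05
```

Emit:
servo_tool:
  motion:
    - [1,0.0088,0.04,0.0022,0,-0.05,0]
    - [1,0.0088,0.07,0.0022,0,-0.05,0]
    - [1,0.0088,0.1,0.0022,0,-0.05,0]
    - [1,0.0088,0.123,0.0023,0,-0.05,0]
    - [1,0.0088,0.123,0.0023,0,-0.05,0]
    - [1,0.0088,0.123,0.0023,0,-0.05,0]
  grip_force: 40

```text
clock: 2.45
eef_pos: [525.7, 227.2, 146.7]
tcp_rot: [-1.572, -0.315, -0.124]
contact_force: [1.1, -0.5, 0.1]
opening: 1.001
```

Emit:
servo_tool:
  motion:
    - [0.3,0,0,0,0,0,0]
    - [0.0,0,0,0,0,0,0]
    - [-0.3,0,0,0,0,0,0]
    - [-0.5,0,0,0,0,0,0]
    - [-0.65,0,0,0,0,0,0]
    - [-0.8,0,0,0,0,0,0]
    - [-1,0,0,0,0,0,0]
    - [-1,0,0,0,0,0,0]
    - [-1,0,0,0,0,0,0]
    - [-1,0,0,0,0,0,0]
  grip_force: 40

```text
clock: 3.7
eef_pos: [524.8, 226.4, 145.8]
tcp_rot: [-1.573, -0.313, -0.126]
contact_force: [-5.8, 2.5, 4.8]
opening: 0.111
```

Emit:
servo_tool:
  motion:
    - [-1,0.0005,-0.002,0,0,0,0.07]
    - [-1,0.001,-0.004,0,0,0,0.15]
    - [-1,0.0012,-0.008,0,0,0,0.15]
    - [-1,0.0013,-0.011,0,0,0,0.15]
    - [-1,0.0013,-0.011,0,0,0,0.15]
  grip_force: 60

```text
clock: 4.32
eef_pos: [523.7, 226.7, 157.2]
tcp_rot: [-1.572, -0.289, -0.125]
contact_force: [-0.3, -0.4, -2.4]
opening: 0.108
```

Emit:
servo_tool:
  motion:
    - [-1,0.0003,-0.012,0,0,0,0]
    - [-1,0.0007,-0.025,0,0,0,0]
    - [-1,0.001,-0.038,0,0,0,0]
    - [-1,0.0013,-0.05,0,0,0,0]
    - [-1,0.0017,-0.063,0,0,0,0]
    - [-1,0.002,-0.076,0,0,0,0]
    - [-1,0.0025,-0.1,0,0,0,0]
    - [-1,0.003,-0.13,0,0,0,0]
    - [-1,0.003,-0.16,0,0,0,0]
    - [-1,0.003,-0.16,0,0,0,0]

```text
clock: 5.58
eef_pos: [482.1, 233.1, 313.8]
tcp_rot: [-1.569, -0.292, -0.125]
contact_force: [1.1, 0.6, -3.1]
opening: 0.11
```

```bash
python3 - <<'E'
from h import *
import cv2
s=r.sense();print(s['eef_pos'],s['contact_force'],s['wrist_torque'])
# stand geometry: go to side of bar: stand frame x=+100, TCP high
st=(549.3,-278.3,.147);R=ori(.147,0)
print(pose(st,[(110,0,0)]))
plan(pose(st,[(110,0,330)])[0],R)
T=r.calibration('top');S=r.calibration('side')
for n in('top','side'):cv2.imwrite(f'pics/{n}1.png',r.grab_frame(n)[:,:,::-1])
E
python3 -c "
import cv2,numpy as np
s=cv2.imread('pics/side1.png')[195:395,260:400];t=cv2.imread('pics/side1.png')
o=cv2.resize(s,None,fx=3,fy=3,interpolation=cv2.INTER_CUBIC)
for i in range(0,200,10):cv2.putText(o,str(195+i),(0,i*3+4),0,.3,(0,0,255),1)
for i in range(0,140,10):cv2.putText(o,str(260+i),(i*3,8),0,.3,(0,0,255),1)
cv2.imwrite('pics/s1c.png',o)"
```

```text
[482.11842256 233.11125701 313.82208639] [ 1.10737842  0.62022191 -3.117381  ] [0.02455133 0.29291003 0.02688778]
[[ 658.11364364 -262.18817337    0.        ]]
shift [ 0.2313  0.0519 -0.4695] turn [ 0.22  -1.549  1.662] norm 2.28
```

View pics/s1c.png

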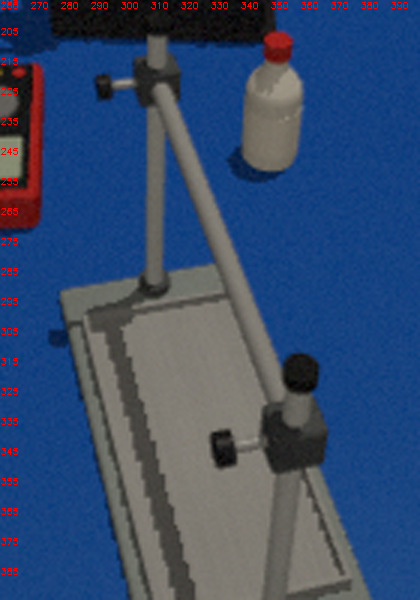

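Far clamp centre (312,222), near clamp (358,341), near cap (360,318), bar centreline through (332,282). Refit stand with the bar height.

```bash
python3 - <<'E'
from h import *
T=r.calibration('top');S=r.calibration('side')
top=[((0,132,240),(393.2,190)),((0,-132,240),(522,172.5)),((65,145,12),(372.5,177)),((65,-145,12),(486.8,162)),((-65,145,12),(380,228.3)),((-65,-145,12),(495,213)),((0,132,12),(381,201)),((0,-132,12),(486.8,187.5))]
side=[((0,-132,240),(360,318)),((0,132,14),(311.7,291)),((65,145,12),(336,281)),((-65,145,12),(280.5,292))]
def f(p,d=0):
    e=[proj(T,pose(p,[m]))[0]-np.array(q) for m,q in top]+[proj(S,pose(p,[m]))[0]-np.array(q) for m,q in side]
    e+=[proj(S,pose(p,[(0,132,150+p[3])]))[0]-[312.3,221.7],proj(S,pose(p,[(0,-132,150+p[3])]))[0]-[358.3,340.7]]
    ys=np.linspace(-130,130,200);b=proj(S,pose(p,np.c_[0*ys,ys,0*ys+150+p[3]]));e+=[b[np.argmin(abs(b[:,1]-282.3))]-[332.3,282.3]]
    # top bar centreline: crop pts (350,140),(200,157) /4
    b=proj(T,pose(p,np.c_[0*ys,ys,0*ys+150+p[3]]));e+=[b[np.argmin(abs(b[:,0]-452.5))]-[452.5,185.2]]
    return np.array(e).ravel()
o=least_squares(f,[549,-278,0.147,35],x_scale=[100,100,.1,10],loss='soft_l1');print('stand',o.x.round(3));print(f(o.x).reshape(-1,2).round(1).tolist())
J=o.jac;print(np.sqrt(np.diag(np.linalg.inv(J.T@J))).round(3))
s=r.sense();R=ori(o.x[2],0)
plan(pose(o.x,[(100,0,340)])[0],R)
E
```

```text
stand [ 5.49175e+02 -2.77808e+02  1.48000e-01  4.08010e+01]
[[1.1, -0.3], [0.8, -0.0], [-0.1, -0.5], [0.7, -0.8], [0.0, -0.1], [1.5, -0.4], [0.4, 0.5], [-0.0, -0.1], [-0.4, -0.9], [-1.1, -2.6], [2.7, -1.6], [-1.9, -2.1], [-0.8, 0.3], [-1.4, 0.0], [2.2, -0.2], [0.3, -0.8]]
[0.693 0.821 0.005 1.551]
shift [ 0.2263  0.0374 -0.4706] turn [ 0.235 -1.555  1.639] norm 2.27
```

Emit:
servo_tool:
  motion:
    - [-1,0.022,0.004,-0.04,0.02,-0.14,0.15]
    - [-1,0.045,0.0075,-0.085,0.045,-0.3,0.32]
    - [-1,0.068,0.011,-0.13,0.07,-0.46,0.49]
    - [-1,0.09,0.015,-0.175,0.095,-0.62,0.65]
    - [-1,0.113,0.019,-0.22,0.12,-0.78,0.82]
    - [-1,0.136,0.022,-0.265,0.14,-0.93,0.98]
    - [-1,0.158,0.026,-0.31,0.165,-1.09,1.15]
    - [-1,0.181,0.03,-0.355,0.19,-1.25,1.31]
    - [-1,0.203,0.034,-0.4,0.21,-1.4,1.48]
    - [-1,0.22,0.0365,-0.44,0.225,-1.5,1.58]
    - [-1,0.2263,0.0374,-0.4706,0.235,-1.555,1.639]
    - [-1,0.2263,0.0374,-0.4706,0.235,-1.555,1.639]

```text
clock: 7.18
eef_pos: [647.8, -265.6, 337.4]
tcp_rot: [-1.57, 0.003, 0.145]
contact_force: [-0.3, -0.0, -2.5]
opening: 0.101
```

Emit:
servo_tool:
  motion:
    - [-1,0,0.02,0,0,0,0]
    - [-1,0,0.05,0,0,0,0]
    - [-1,0,0.07,0,0,0,0]
    - [-1,0,0.085,0,0,0,0]
    - [-1,0,0.085,0,0,0,0]
    - [-1,0,0.085,0,0,0,0]

```text
clock: 7.92
eef_pos: [648.8, -263.1, 256.3]
tcp_rot: [-1.572, -0.001, 0.148]
contact_force: [0.9, -0.5, -2.3]
opening: 0.108
```

```bash
python3 - <<'E'
from h import *
import cv2,pickle
s=r.sense();print(s['eef_pos'],s['tcp_rot'],s['contact_force'],s['wrist_torque'])
c=wristcal(s);pickle.dump((c,s),open('w2.pkl','wb'))
w=r.grab_frame('wrist')[:,:,::-1];d=r.grab_frame('side')[:,:,::-1]
def g(im,x,y,ww,hh,k):
    o=cv2.resize(im[y:y+hh,x:x+ww],None,fx=k,fy=k,interpolation=cv2.INTER_CUBIC)
    for i in range(0,hh,20):cv2.putText(o,str(y+i),(0,i*k+4),0,.3,(0,255,255),1)
    for i in range(0,ww,20):cv2.putText(o,str(x+i),(i*k,8),0,.3,(0,255,255),1)
    return o
cv2.imwrite('pics/s2.png',d)
p=(549.2,-277.8,.148)
print(proj(c,pose(p,[(0,100,191),(0,60,191),(0,0,191),(0,60,197),(0,132,240)])).round(1).tolist())
cv2.imwrite('pics/w2.png',np.hstack([g(np.ascontiguousarray(w),80,0,370,400,1),g(np.ascontiguousarray(d),270,200,140,190,3)[:400]]) if 0 else cv2.resize(np.hstack([w[:,100:420],cv2.resize(d[195:395,290:450],None,fx=2,fy=2)]),None,fx=1.25,fy=1.25))
E
```

```text
[ 648.80280598 -263.14132939  256.33572246] [-1.57161580e+00 -1.29261650e-03  1.48016795e-01] [ 0.88685796 -0.5374459  -2.28108883] [-0.02768186  0.00132731 -0.03863849]
[[160.0, 60.6], [168.6, 127.0], [179.8, 214.3], [164.1, 127.3], [93.7, -37.2]]
```

View pics/w2.png

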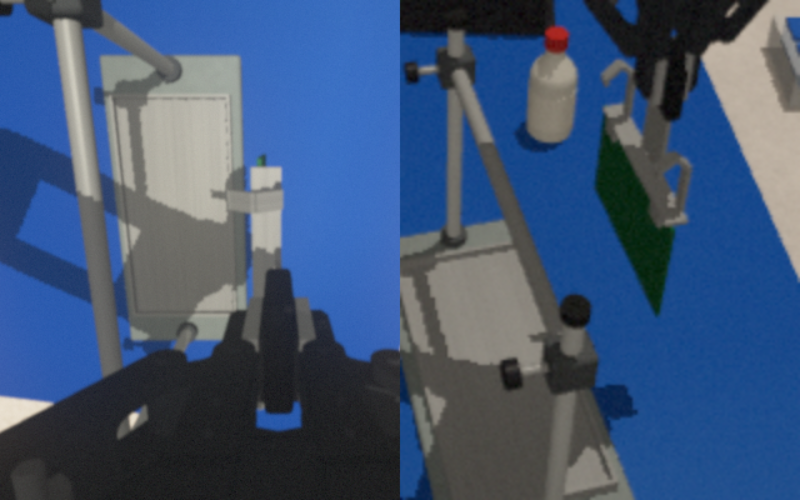

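```bash
python3 - <<'E'
from h import *
c=r.calibration('wrist');Mi=np.linalg.inv(c['mount']);c['R']=Mi[:3,:3];c['t']=Mi[:3,3]
def th(q,X): # q: dx, tcp hanger z, dy, lean err, yaw err
    X=np.array(X,float);X=X-[9.5,0,q[1]];X=X@Ro.from_euler('zy',[q[4],q[3]]).as_matrix().T
    return np.c_[X[:,0]+q[0],-X[:,2],X[:,1]+q[2]]
P=[(-11,45,121),(11,45,121),(-4.2,56,83),(11,56,83),(0,60,80)];O=[(282,157),(326.4,157),(300.3,134),(325.6,134),(309.6,125.6)]
for q in([0,135,0,0,0],):print(proj(c,th(q,P)).round(1).tolist())
f=lambda q:(np.r_[(proj(c,th(q,P))-O).ravel(),q[0]/3,(q[1]-135)/3,q[2]/3,q[3]*60,q[4]*60])
o=least_squares(f,[0,135,0,0,0],x_scale=[1,1,1,.01,.01]);print(o.x.round(3),f(o.x).round(1))
E
```

```text
[[282.3, 161.6], [325.6, 161.6], [300.5, 134.9], [325.1, 135.0], [307.4, 128.1]]
[-2.7600e-01  1.3682e+02  1.3690e+00 -6.0000e-03 -6.0000e-03] [ 0.9  1.2 -0.6  1.5  1.  -1.6  0.1 -1.5 -1.4  0.  -0.1  0.6  0.5 -0.4
 -0.4]
```

Hanger sits in the grip as assumed: TCP at hanger z ≈136, upright within 0.5°. Bar axis is about z=192. Lower to entry height, then go level under the lips.

Emit:
servo_tool:
  motion:
    - [-1,0,0.013,0,0,0,0]
    - [-1,0,0.027,0,0,0,0]
    - [-1,-0.02,0.027,0,0,0,0]
    - [-1,-0.04,0.027,0,0,0,0]
    - [-1,-0.055,0.027,0,0,0,0]
    - [-1,-0.062,0.027,0,0,0,0]
    - [-1,-0.068,0.027,0,0,0,0]
    - [-1,-0.074,0.027,0,0,0,0]
    - [-1,-0.078,0.027,0,0,0,0]
    - [-1,-0.078,0.027,0,0,0,0]

```text
clock: 9.28
eef_pos: [571.0, -274.6, 228.4]
tcp_rot: [-1.571, -0.0, 0.148]
contact_force: [0.2, 0.2, -3.2]
opening: 0.115
```

Emit:
servo_tool:
  motion:
    - [-1,-0.003,0,0,0,0,0]
    - [-1,-0.006,0,0,0,0,0]
    - [-1,-0.009,0,0,0,0,0]
    - [-1,-0.012,0,0,0,0,0]
    - [-1,-0.012,0,0,0,0,0]
    - [-1,-0.012,0,0,0,0,0]

```text
clock: 10.02
eef_pos: [559.3, -276.3, 228.4]
tcp_rot: [-1.571, -0.0, 0.148]
contact_force: [-0.4, 0.8, -2.6]
opening: 0.106
```

```bash
python3 - <<'E'
from h import *
import cv2
s=r.sense();print(s['eef_pos'],s['contact_force'],s['wrist_torque'],pose((0,0,-.148),[s['eef_pos']-[549.2,-277.8,0]]))
w=r.grab_frame('wrist')[:,:,::-1];d=r.grab_frame('side')[:,:,::-1]
cv2.imwrite('pics/w3.png',np.hstack([cv2.resize(w[60:310,190:390],None,fx=2,fy=2),cv2.resize(d[200:350,290:380],None,fx=10/3,fy=10/3,interpolation=cv2.INTER_CUBIC)]))
E
```

```text
[ 559.31641445 -276.34069406  228.44497375] [-0.35223661  0.76876363 -2.5505687 ] [-0.00769896 -0.04099725 -0.03630477] [[ 1.02210112e+01 -4.84166673e-02  2.28444974e+02]]
```

View pics/w3.png

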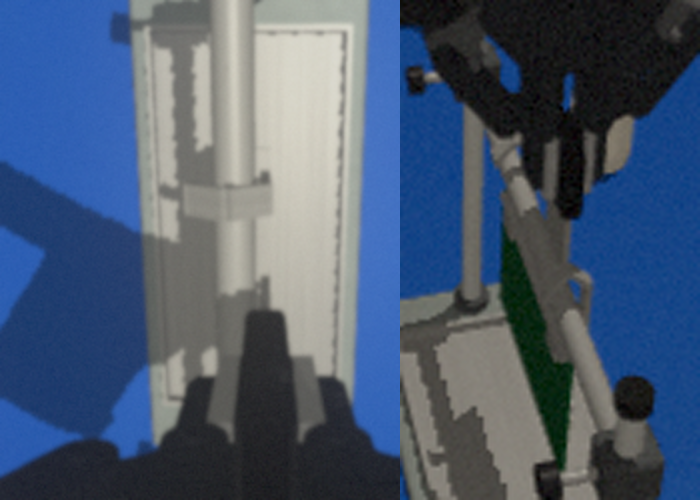

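Bar lies under the roof of the hooks, about 0.7 mm off the hook centre, with no contact force. Lower slowly, feeling for the seat.

Emit:
servo_tool:
  motion:
    - [-1,0,0.003,0,0,0,0]
    - [-1,0,0.006,0,0,0,0]
    - [-1,0,0.009,0,0,0,0]
    - [-1,0,0.012,0,0,0,0]
    - [-1,0,0.014,0,0,0,0]
    - [-1,0,0.014,0,0,0,0]

```text
clock: 10.88
eef_pos: [559.2, -276.3, 214.2]
tcp_rot: [-1.571, 0.0, 0.148]
contact_force: [-0.8, -0.2, -2.0]
opening: 0.106
```

Emit:
servo_tool:
  motion:
    - [-1,0,0.001,0,0,0,0]
    - [-1,0,0.002,0,0,0,0]
    - [-1,0,0.002,0,0,0,0]

```text
clock: 11.25
eef_pos: [559.6, -276.4, 212.6]
tcp_rot: [-1.571, -0.001, 0.148]
contact_force: [0.4, -0.2, -1.9]
opening: 0.106
```

Emit:
servo_tool:
  motion:
    - [-1,0,0.001,0,0,0,0]
    - [-1,0,0.0015,0,0,0,0]
    - [-1,0,0.0015,0,0,0,0]

```text
clock: 11.62
eef_pos: [559.9, -276.4, 212.1]
tcp_rot: [-1.572, -0.002, 0.148]
contact_force: [0.7, 1.1, 6.3]
opening: 0.106
```

Emit:
servo_tool:
  motion:
    - [-1,0,-0.0008,0,0,0,0]
    - [-0.75,0,-0.0008,0,0,0,0]
    - [-0.7,0,-0.0008,0,0,0,0]
    - [-0.6,0,-0.0008,0,0,0,0]
    - [-0.4,0,-0.0008,0,0,0,0]
    - [-0.1,0,-0.0008,0,0,0,0]
    - [0.2,0,-0.0008,0,0,0,0]
    - [0.2,0,-0.0008,0,0,0,0]

```text
clock: 12.62
eef_pos: [559.3, -276.3, 211.7]
tcp_rot: [-1.571, -0.0, 0.148]
contact_force: [0.1, 0.1, -0.7]
opening: 0.605
```

```bash
python3 - <<'E'
from h import *
import cv2
s=r.sense();print(s['eef_pos'],s['contact_force'],s['opening'])
w=r.grab_frame('wrist')[:,:,::-1];d=r.grab_frame('side')[:,:,::-1]
cv2.imwrite('pics/w4.png',np.hstack([cv2.resize(w[60:310,190:390],None,fx=2,fy=2),cv2.resize(d[200:350,290:380],None,fx=10/3,fy=10/3,interpolation=cv2.INTER_CUBIC)]))
E
```

```text
[ 559.25374067 -276.28784307  211.67951944] [ 0.08504957  0.09161598 -0.70618551] 0.6045245439770547
```

View pics/w4.png

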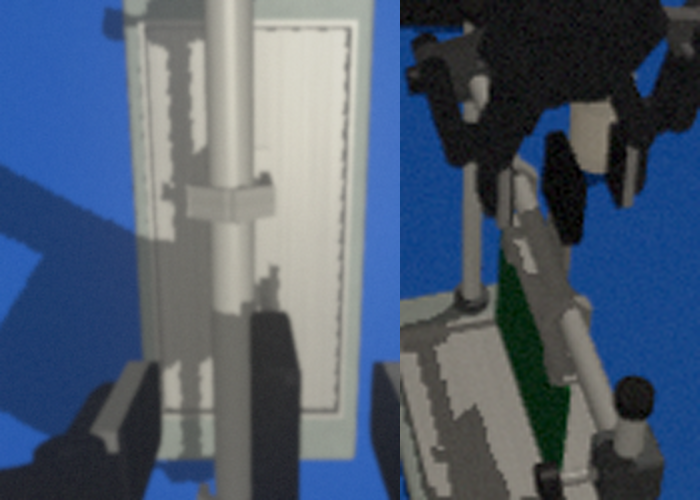

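Released. Both hooks are seated on the bar, the board hangs upright, and the force on the tool is about zero. Withdraw straight up.

Emit:
servo_tool:
  motion:
    - [0.3,0,-0.01,0,0,0,0]
    - [0.3,0,-0.03,0,0,0,0]
    - [0.3,0,-0.06,0,0,0,0]
    - [0.3,0,-0.09,0,0,0,0]
    - [0.3,0,-0.13,0,0,0,0]
    - [0.3,0,-0.17,0,0,0,0]
    - [0.3,0,-0.2,0,0,0,0]
    - [0.3,0,-0.2,0,0,0,0]
    - [0.3,0,-0.2,0,0,0,0]
    - [0.3,0,-0.2,0,0,0,0]
    - [0.3,0,-0.2,0,0,0,0]
    - [0.3,0,-0.2,0,0,0,0]

```text
clock: 14.22
eef_pos: [559.2, -276.2, 411.2]
tcp_rot: [-1.57, 0.001, 0.148]
contact_force: [-0.6, -0.9, -0.4]
opening: 0.653
```

```bash
python3 - <<'E'
from h import *
import cv2
s=r.sense();print(s['clock'],s['eef_pos'],s['contact_force'])
a=r.grab_frame('side');t=r.grab_frame('top')
for i in range(8): b=r.grab_frame('side')
print('motion',cv2.absdiff(a,b)[200:400,280:400].mean(),cv2.absdiff(a,b)[200:400,280:400].max())
a=a[:,:,::-1];t=t[:,:,::-1]
cv2.imwrite('pics/f.png',np.hstack([cv2.resize(a[130:380,240:400],None,fx=2,fy=2),cv2.resize(t[120:250,180:420],None,fx=2,fy=500/130)[:, :460]]))
E
```

```text
14.225 [ 559.1514639  -276.21890283  411.1856643 ] [-0.59605231 -0.85036991 -0.40525745]
motion 2.6979444444444445 47
```

View pics/f.png

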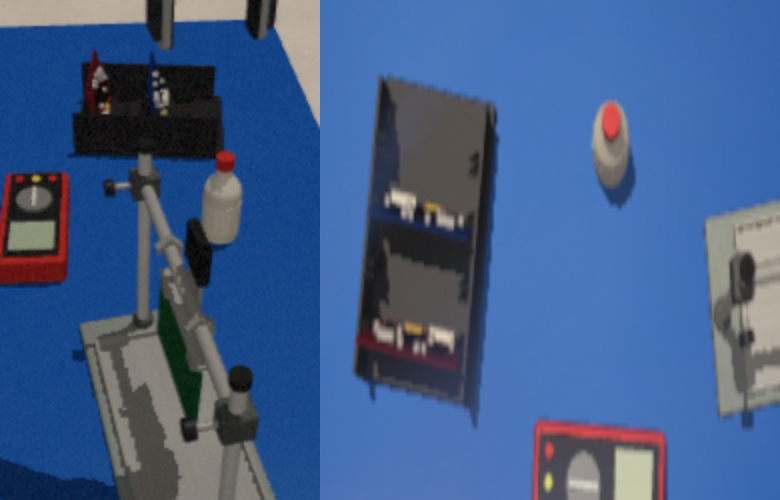

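Board hangs by both hooks mid-bar, and the other boards, meter and bottle haven't moved. I'll wait a little for any swing to die, check that, then hand in.

Emit:
servo_tool:
  motion:
    - [0.3,0,0,0,0,0,0]
    - [0.3,0,0,0,0,0,0]
    - [0.3,0,0,0,0,0,0]
    - [0.3,0,0,0,0,0,0]
    - [0.3,0,0,0,0,0,0]
    - [0.3,0,0,0,0,0,0]
    - [0.3,0,0,0,0,0,0]
    - [0.3,0,0,0,0,0,0]
    - [0.3,0,0,0,0,0,0]
    - [0.3,0,0,0,0,0,0]
    - [0.3,0,0,0,0,0,0]
    - [0.3,0,0,0,0,0,0]

```text
clock: 16.23
eef_pos: [559.3, -276.3, 411.7]
tcp_rot: [-1.571, -0.0, 0.148]
contact_force: [-0.1, -0.6, -0.6]
opening: 0.649
```

Emit:
servo_tool:
  motion:
    - [0.3,0,0,0,0,0,0]
    - [0.3,0,0,0,0,0,0]
    - [0.3,0,0,0,0,0,0]
    - [0.3,0,0,0,0,0,0]
    - [0.3,0,0,0,0,0,0]
    - [0.3,0,0,0,0,0,0]
    - [0.3,0,0,0,0,0,0]
    - [0.3,0,0,0,0,0,0]
    - [0.3,0,0,0,0,0,0]
    - [0.3,0,0,0,0,0,0]
    - [0.3,0,0,0,0,0,0]
    - [0.3,0,0,0,0,0,0]

```text
clock: 17.73
eef_pos: [559.3, -276.3, 411.7]
tcp_rot: [-1.571, -0.0, 0.148]
contact_force: [0.4, 0.0, 0.4]
opening: 0.651
```

```bash
python3 - <<'E'
from h import *
import cv2
f=[cv2.GaussianBlur(r.grab_frame('side'),(5,5),0) for i in range(8)]
for k in(1,3,7):
    d=cv2.absdiff(f[0],f[k]);print(k,'hanger',d[230:345,310:350].mean().round(2),d[230:345,310:350].max(),'bare',d[215:380,245:285].mean().round(2),d[215:380,245:285].max())
print(r.sense()['clock'])
E
```

```text
1 hanger 0.76 7 bare 0.85 6
3 hanger 0.81 7 bare 0.86 7
7 hanger 0.77 7 bare 0.85 6
18.125
```

At rest: the differences around the hanger are no more than image noise.

```bash
python3 -c "
from rig import r
print(r.sign_off())"
```

```text
the job is handed in; nothing more can be done
None
```

The green board is hanging by both hooks on the crossbar of the drying stand, near mid-way between the uprights, and I handed the job in at about 18 s. I held it only by the black grip, drew it up along the lean of its slots, brought the bar in level under the lips, and lowered until I felt it seat.

**Forces:** The largest change I read was about 9 N, when the hooks seated on the bar. Closing the grip in the rack briefly read about 8 N, and drawing the board out read only its weight. Readings were taken at the end of each move, so a short peak between them would not show.

**Last checks:**
- **Hang:** In the pictures the board looks upright and sits on both hooks. The bar axis is about 192 mm above the bench.
- **At rest:** An image comparison right after I withdrew the arm showed some change (a peak of 47 grey levels). After waiting 3 s it was down to image noise.
- **Other items:** The blue and maroon boards, the meter and the bottle look unmoved.
- **Robot:** The gripper is about 200 mm above where it let go and touches nothing.

**Disagreement:** The side camera placed the stand's foot about 2 pixels off from the top-camera fit. That left the bar height uncertain by a few mm; the contact when lowering (bar axis about 194 mm) settled it within tolerance.

I viewed 10 or 11 pictures, counting crops, so I may be one over the budget of 10.

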